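# Reverse the strip-down row for reassembly

### The arm

A 6-joint arm with a two-finger parallel gripper is mounted at the origin on the work surface. World frame = base frame: x ahead of the robot, y to its left, z up, the work surface at z = 0. Lengths are in m, angles in degrees, forces in N, time in s.
With the tool pointing down it reaches from about 0.35 to 0.875 m from the base axis. Payload 4.2 kg.
Tool frame: the origin (TCP) lies on the front face of the gripper's body, between the roots of the fingers; the fingertips stand 70 mm ahead of it and the grasp point (between the pads) lies 51 mm ahead of it; x points along the fingers, y is the direction in which the jaws open and shut, and the axes are right-handed (so a half turn about x gives the same grasp; the last joint's range is limited). The gripper opens to 87 mm and grips with 3 to 60 N. Pads are 19 mm wide; open, the fingers measure 117 mm over their backs; the gripper's body (75 mm by 190 mm) begins 51 mm behind the grasp point.
Start: joints at [-57.491, 22.042, 0.453, 0, -68.411, -14.817], TCP at [0.19, -0.595, 0.292] pointing down, gripper open.
Joint ranges: [-179.83, 179.83], [-69.29, 118.12], [-61.27, 80.66], [-181.25, 117.63], [-171.15, -9.14], [-177.46, 177.46]. Speed limits (degrees/s): [159.86, 159.86, 180, 180, 180, 180].

### API

Orientations are given as a 3x3 rotation matrix whose columns are the frame's x, y, z axes.
In Python, from station import r, viewer, spotter gives the robot as it stands.
- The arm moves only by the tool move_arm, never from a script. Its argument "series" is a list that holds one entry, the list of rows, each a list of 7 numbers: the turn, a rotation vector about the world's x, y, z scaled (see below), then the shift along the world's x, y, z scaled (see below), then the opening, from 0 (shut) to 1 (fully open). A call has 1 to 20 rows; each row shifts and turns the pose as measured when the row begins; what a row does not reach is not made up. The controller multiplies each number of a shift by 60 mm and each number of a turn by 8 degrees. A row lasts 1/8 s, in which the tool goes at most 62.5 mm and 10.7 degrees, less where a joint would pass 70% of its speed; a pose out of reach is approached as far as the arm can. A call with a number of a shift or a turn outside -1 to 1 is refused whole. A call with a gripper value outside its range is refused whole. The fingers move at their own pace and stop on an object; the grip force is fixed at half the most. Time passes only in rows, so rows that do not move let the fingers close. It gives the time, the measured TCP pose, the force and the opening at its end, in the units of the state.
- r.sense(): the state, without advancing time (a new reading comes with each control period).
- viewer.capture(name): name is "scene" or "top" or "wrist"; returns (picture, depth): 480x640x3 uint8, red, green, blue; 480x640 float32, m along the optical axis (not along the pixel's ray), 0 where there is no reading.
- viewer.camera_params(name): a dict with "mtx" (3x3 intrinsics, pixels), "pose" (4x4, takes a point from camera to world coordinates). Camera axes: x right, y down, z forward; pixel columns grow to the right and rows downward; lengths in m; the calibration is good to about 2 mm. A picture is of the moment at which its call begins: read the wrist's pose just before it. camera_params takes no time and is no camera call; for the wrist camera it gives the pose at the moment of the call.
- r.finish_job(): hands the job in, once; it reports no verdict.
Trained networks look in the newest picture that a camera, given by its name, has taken for a name from the list of things; names that differ only in an ending like _2 or _b are one class to them, and where a whole thing is asked for, a point or a joint stands for the part that bears it (a point fixed in the world has none). Each returns a list of dicts, best first, with "conf" (0 to 1); they miss things now and then, are a little off and sometimes report something else, mostly with a low value. They report only what shows in the picture. A call takes as long as a camera call. They do not tell look-alikes from the thing itself.
- spotter.find_in(camera, name): "centre" ([column, row] in pixels, amid what is visible of it).
- spotter.trace(camera, name): "mask" (480x640 bool, what is visible of it) and "centre" ([column, row] in pixels, amid what is visible of it).
The state is a dict: "time_s": time; "joints": joint angles; "joint_velocities": joint speeds; "effort": joint torques, N m; "tcp_pos": TCP position; "ee_rot": TCP orientation; "wrist_force": force on the tool from outside, world axes, zero at the start; "moment": the same for the moment, N m; "gripper_width": opening from 0.0 (shut) to 1.0 (fully open).
Only numpy, scipy, OpenCV 4.12 (cv2) and the standard library are available. Lean on these libraries where they do the work, as an engineer would, in place of code of your own. Each camera call takes 0.05 s, during which the arm holds its last target.

### The job

The four parts on the grey metal rack lie in the order in which they came off the mechanism. Move them to the wooden rack in the reverse order, so that the part now farthest to the robot's left ends in the bay farthest to its right, and so on along the row. Set each one upright in the middle of its own bay and let it go.

Things in the scene. Friction and masses are not known exactly. Their poses are not given: they have to be found in the camera images.
- lamp: Pilot lamp, standing upright: steel foot flange 32 mm across and 5 mm high, above it a round brass body 22 mm across up to 30 mm, then a green glass jewel up to 19 mm across; 47 mm tall in all. Origin at the centre of its underside, z up. Grip the brass body between 8 and 30 mm height. About 40 g.
- slide: Nickel-plated coin slide: a bright metal bar 26 mm wide (its x), 60 mm long (its y), 22 mm high (z up), with a channel along its top. Origin at the centre of its underside. Grip across its x. About 120 g.
- wheel: Idler wheel lying flat: black rubber disc 44 mm across and 20 mm thick, with a steel hub rising to 25 mm. Origin at the centre of its underside, z up. Grip across the tread. About 70 g.
- cartridge: Tin pick-up cartridge: a small dull metal box 18 mm wide (its x), 34 mm long (its y), 20 mm high, with a mounting ear at each end (46 mm long over the ears, from 17 to 20 mm height) and a black bar on top up to 24 mm; z up. Origin at the centre of its underside. Grip across its x. About 40 g.
- mat_lamp: Square cork mat, 70 x 70 x 4 mm, fixed, on which the pilot lamp lies at the start; it stays where it is and so marks which place of the grey rack the pilot lamp came from. Origin at the centre of its underside (10 mm above the bench); parts lie on its top, 14 mm above the bench.
- mat_slide: Square cork mat, 70 x 70 x 4 mm, fixed, on which the coin slide lies at the start; it stays where it is and so marks which place of the grey rack the coin slide came from. Origin at the centre of its underside (10 mm above the bench); parts lie on its top, 14 mm above the bench.
- mat_wheel: Square cork mat, 70 x 70 x 4 mm, fixed, on which the idler wheel lies at the start; it stays where it is and so marks which place of the grey rack the idler wheel came from. Origin at the centre of its underside (10 mm above the bench); parts lie on its top, 14 mm above the bench.
- mat_cartridge: Square cork mat, 70 x 70 x 4 mm, fixed, on which the pick-up cartridge lies at the start; it stays where it is and so marks which place of the grey rack the pick-up cartridge came from. Origin at the centre of its underside (10 mm above the bench); parts lie on its top, 14 mm above the bench.
- strip_rack: Grey metal rack, fixed: board 84 mm deep (its x), 340 mm long (its y), 10 mm thick, end cheeks 22 mm high, ribs 4 mm wide rising 6 mm above the board between four places at y = -120, -40, 40, 120 mm, each with a cork mat. Open at front and back. Origin at the centre of its underside, on the bench; its +y points to the robot's left (turned at most 7 degrees).
- build_rack: Wooden rack, fixed, empty at the start, nearer or farther than the grey one and of the same sizes (board, cheeks, ribs): four bays centred at x = 0, y = -120, -40, 40, 120 mm in its frame, each with a hard grey pad 70 x 70 mm whose top is 14 mm above the bench. Origin at the centre of its underside, on the bench; its +y points to the robot's left (turned at most 7 degrees).
Mind the look-alikes: they are no part of the job. What is shaped like the lamp but blue is not meant.

How it is judged (in metres and radians):
At the end, for the whole second after the job is handed in: Each part rests released and upright (within 0.15 rad) on the pad of the wooden rack, its centre within 15 mm along and across of the centre of the bay that mirrors its starting place: first from the left goes first from the right, second from the left second from the right, and so on (x of lamp in the frame of build_rack between -0.015 and 0.015 m and z of lamp in the frame of build_rack between 0.008 and 0.02 m and ((y of mat_lamp in the frame of strip_rack between -0.15 and -0.09 m and y of lamp in the frame of build_rack between 0.105 and 0.135 m) or (y of mat_lamp in the frame of strip_rack between -0.07 and -0.01 m and y of lamp in the frame of build_rack between 0.025 and 0.055 m) or (y of mat_lamp in the frame of strip_rack between 0.01 and 0.07 m and y of lamp in the frame of build_rack between -0.055 and -0.025 m) or (y of mat_lamp in the frame of strip_rack between 0.09 and 0.15 m and y of lamp in the frame of build_rack between -0.135 and -0.105 m)) and angle between each of lamp, slide, wheel, cartridge's own z axis and vertical below 0.15 rad and linear speed of each of lamp, slide, wheel, cartridge below 0.02 m/s and angular speed of each of lamp, slide, wheel, cartridge below 0.3 rad/s and x of slide in the frame of build_rack between -0.015 and 0.015 m and z of slide in the frame of build_rack between 0.008 and 0.02 m and ((y of mat_slide in the frame of strip_rack between -0.15 and -0.09 m and y of slide in the frame of build_rack between 0.105 and 0.135 m) or (y of mat_slide in the frame of strip_rack between -0.07 and -0.01 m and y of slide in the frame of build_rack between 0.025 and 0.055 m) or (y of mat_slide in the frame of strip_rack between 0.01 and 0.07 m and y of slide in the frame of build_rack between -0.055 and -0.025 m) or (y of mat_slide in the frame of strip_rack between 0.09 and 0.15 m and y of slide in the frame of build_rack between -0.135 and -0.105 m)) and x of wheel in the frame of build_rack between -0.015 and 0.015 m and z of wheel in the frame of build_rack between 0.008 and 0.02 m and ((y of mat_wheel in the frame of strip_rack between -0.15 and -0.09 m and y of wheel in the frame of build_rack between 0.105 and 0.135 m) or (y of mat_wheel in the frame of strip_rack between -0.07 and -0.01 m and y of wheel in the frame of build_rack between 0.025 and 0.055 m) or (y of mat_wheel in the frame of strip_rack between 0.01 and 0.07 m and y of wheel in the frame of build_rack between -0.055 and -0.025 m) or (y of mat_wheel in the frame of strip_rack between 0.09 and 0.15 m and y of wheel in the frame of build_rack between -0.135 and -0.105 m)) and x of cartridge in the frame of build_rack between -0.015 and 0.015 m and z of cartridge in the frame of build_rack between 0.008 and 0.02 m and ((y of mat_cartridge in the frame of strip_rack between -0.15 and -0.09 m and y of cartridge in the frame of build_rack between 0.105 and 0.135 m) or (y of mat_cartridge in the frame of strip_rack between -0.07 and -0.01 m and y of cartridge in the frame of build_rack between 0.025 and 0.055 m) or (y of mat_cartridge in the frame of strip_rack between 0.01 and 0.07 m and y of cartridge in the frame of build_rack between -0.055 and -0.025 m) or (y of mat_cartridge in the frame of strip_rack between 0.09 and 0.15 m and y of cartridge in the frame of build_rack between -0.135 and -0.105 m))); the robot touches nothing.
It also fails if it takes over 106 s, if anything falls off the work surface, if the arm or the gripper's body presses on something with over 40 N, if the wrist force passes 120 N, or if a joint passes its speed limit or range.

## Working session

There is one attempt and no reset: what is moved stays moved. The work goes in short steps, Python scripts to look and compute and a tool call to move; the robot and the scene stay as the last step left them, time stands still between calls to the robot, and variables do not carry over. Pictures are saved under pics/ and viewed, and the job is handed in when it is done.

Besides the shell and the picture viewer there is one more tool, called after "Emit:" as name(argument=value, ...), one argument or row to a line, values as JSON. move_arm: Moves the arm, as the interface text tells. Its arguments: {"type":"object","properties":{"series":{"type":"array","items":{"type":"array","items":{"type":"array","items":{"type":"number","minimum":-1,"maximum":1}}}}},"required":["series"]}

```bash
mkdir -p pics && ls
cat > cap.py <<'E'
import cv2,sys
from station import r,viewer,spotter
for n in ["scene","top"]:
    p,d=viewer.capture(n)
    cv2.imwrite(f"pics/{n}0.png",p[:,:,::-1])
    import numpy as np
    np.savez(f"{n}0.npz",p=p,d=d,**viewer.camera_params(n))
    print(n,viewer.camera_params(n))
s=r.sense();print(s)
E
python3 cap.py
```

```text
pics
scene {'mtx': array([[574.46604351,   0.        , 328.27050996],
       [  0.        , 574.46604351, 236.69636405],
       [  0.        ,   0.        ,   1.        ]]), 'pose': array([[ 0.54449754,  0.58169934, -0.60427503,  1.02625793],
       [ 0.83867389, -0.38804889,  0.38215726, -0.33369   ],
       [-0.01218763, -0.71487337, -0.69914771,  0.61382135],
       [ 0.        ,  0.        ,  0.        ,  1.        ]])}
top {'mtx': array([[571.52692296,   0.        , 309.00423553],
       [  0.        , 571.52692296, 238.56285865],
       [  0.        ,   0.        ,   1.        ]]), 'pose': array([[-0.22881143, -0.95089665,  0.20842477,  0.33181841],
       [-0.97346262,  0.22437933, -0.04499382,  0.0094461 ],
       [-0.00398174, -0.21318882, -0.9770029 ,  0.83879101],
       [ 0.        ,  0.        ,  0.        ,  1.        ]])}
{'time_s': 0.1, 'joints': array([-5.74909569e+01,  2.20866972e+01,  3.90322999e-01, -2.30825274e-02,
       -6.84120581e+01, -1.48173865e+01]), 'joint_velocities': array([ 0.02789477, -0.11867095,  0.15903336,  0.0596219 , -0.06660199,
        0.02890517]), 'effort': array([ 1.64498233e-04, -3.91689956e+01,  1.87934321e+01,  4.23190936e+00,
        1.34394562e-02, -7.98349265e-05]), 'tcp_pos': array([ 0.18984513, -0.59506789,  0.2912896 ]), 'ee_rot': array([[-7.01168536e-04, -3.03752099e-01,  9.52750844e-01],
       [ 1.79726071e-03,  9.52749157e-01,  3.03752884e-01],
       [-9.99998139e-01,  1.92532362e-03, -1.22116020e-04]]), 'wrist_force': array([0.33903178, 0.13348648, 0.55360077]), 'moment': array([-0.01176587,  0.00834624, -0.04210204]), 'gripper_width': 0.9965554485536179}
```

View pics/top0.png

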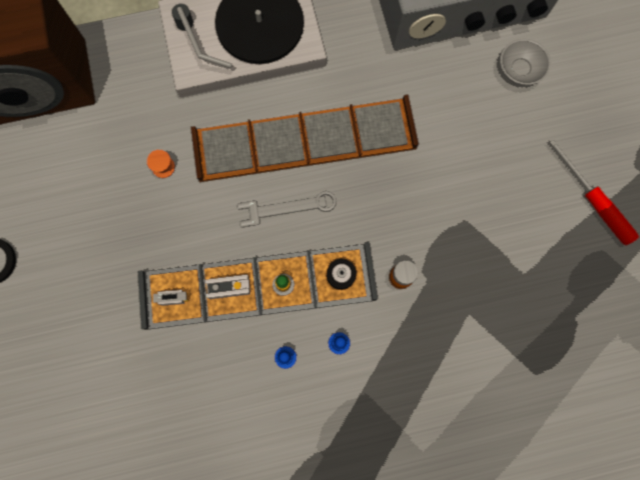

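View pics/scene0.png

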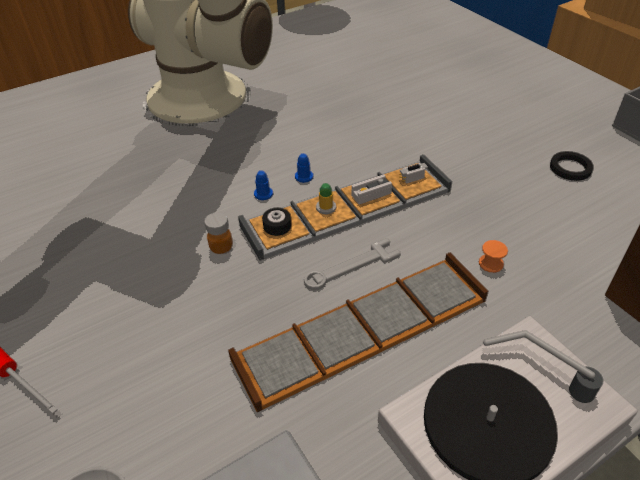

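The top view shows, left to right on the grey rack: cartridge (170,297), slide (227,287), green lamp (283,282) and wheel (341,272). The two blue lamp look-alikes are at (285,357) and (339,343), off the rack. The empty wooden rack is at about (305,138). Next I measure positions.

```bash
cat > h.py <<'E'
import numpy as np,cv2
def world(p,d,mtx,pose):
    v,u=np.mgrid[0:480,0:640]
    c=np.stack([(u-mtx[0,2])/mtx[0,0]*d,(v-mtx[1,2])/mtx[1,1]*d,d],-1)
    return c@pose[:3,:3].T+pose[:3,3]
E
cat > m.py <<'E'
import numpy as np,cv2
from h import *
from station import r,viewer,spotter
for cam in ["top","scene"]:
    p,d=viewer.capture(cam);c=viewer.camera_params(cam)
    W=world(p,d,c["mtx"],c["pose"])
    np.savez(cam+".npz",p=p,d=d,W=W)
    for n in ["strip_rack","build_rack","lamp","slide","wheel","cartridge","mat_lamp"]:
        for t in spotter.trace(cam,n)[:4]:
            m=t["mask"]&(d>0); P=W[m]
            if len(P)<10: continue
            rect=cv2.minAreaRect(P[:,:2].astype(np.float32)*1000)
            print(cam,n,round(t["conf"],2),np.round(t["centre"]),m.sum(),"med",np.round(np.median(P,0),4),"zmax",np.round(np.percentile(P[:,2],[5,50,98]),3),np.round(rect[0],1),np.round(rect[1],1),round(rect[2],1))
            np.save(f"mask_{cam}_{n}.npy",t["mask"]) if t is not None and t["conf"]>.5 else 0
E
python3 m.py
```

```text
top strip_rack 0.66 [256. 291.] 4359 med [0.4515 0.0614 0.0104] zmax [0.007 0.01  0.023] [458.6  60. ] [346.4  87.3] 84.1
top build_rack 0.95 [304. 138.] 11905 med [ 0.6614 -0.0571  0.0131] zmax [0.007 0.013 0.022] [668.3 -59.6] [351.4  94.3] 86.1
top lamp 0.93 [340. 342.] 375 med [ 0.3496 -0.0343  0.02  ] zmax [0.002 0.02  0.047] [349.7 -36.3] [30.3 29.7] 76.1
top lamp 0.9 [287. 355.] 389 med [0.3481 0.042  0.0146] zmax [0.003 0.015 0.047] [348.4  43.2] [30.2 31. ] 31.8
top lamp 0.77 [283. 285.] 384 med [0.4459 0.0225 0.0371] zmax [0.016 0.037 0.061] [449.4  23. ] [30.5 30.3] 77.0
top lamp 0.24 [256. 291.] 4455 med [0.4527 0.061  0.0104] zmax [0.007 0.01  0.023] [458.8  61.8] [349.7  88.1] 84.1
top slide 0.91 [229. 283.] 850 med [0.4629 0.0997 0.0326] zmax [0.023 0.033 0.038] [465.6 102. ] [63.  30.7] 83.9
top slide 0.57 [329. 280.] 1634 med [ 0.4414 -0.0551  0.0135] zmax [0.01  0.013 0.018] [445.  -59.6] [72.8 73. ] 84.0
top wheel 0.73 [342. 276.] 720 med [ 0.4429 -0.0612  0.034 ] zmax [0.031 0.034 0.04 ] [443.4 -61.6] [41.3 42.9] 32.0
top wheel 0.49 [227. 286.] 853 med [0.4626 0.0
[... 916 characters left out ...]
mp 0.57 [326. 198.] 419 med [0.4585 0.0219 0.0361] zmax [0.019 0.036 0.062] [428.6  41. ] [28.2 90.8] 57.9
scene slide 0.69 [370. 188.] 792 med [0.4736 0.0994 0.0324] zmax [0.017 0.032 0.039] [466.7 109. ] [34.1 75.2] 1.2
scene wheel 0.82 [276. 219.] 686 med [ 0.4542 -0.0625  0.0349] zmax [0.019 0.035 0.041] [430.6 -60.4] [78.4 42.9] 3.7
scene cartridge 0.55 [413. 174.] 358 med [0.4744 0.1817 0.0335] zmax [0.018 0.033 0.04 ] [471.1 184.9] [43.8 26.1] 64.4
scene cartridge 0.37 [276. 220.] 686 med [ 0.454  -0.0624  0.0349] zmax [0.018 0.035 0.041] [447.7 -52.3] [42.5 56.8] 6.2
scene mat_lamp 0.87 [326. 216.] 969 med [0.4665 0.0136 0.0154] zmax [0.014 0.015 0.018] [453.2  23.2] [70.3 76.1] 84.6
```

```bash
cat > pads.py <<'E'
import numpy as np,cv2
for cam in ["top","scene"]:
    z=np.load(cam+".npz");W=z["W"];p=z["p"]
    m=np.load(f"mask_{cam}_build_rack.npy")
    m=cv2.morphologyEx(m.astype(np.uint8),cv2.MORPH_CLOSE,np.ones((9,9)))>0
    hsv=cv2.cvtColor(p,cv2.COLOR_RGB2HSV)
    pad=(m&(hsv[...,1]<90)&(abs(W[...,2]-.014)<.008)).astype(np.uint8)
    pad=cv2.morphologyEx(pad,cv2.MORPH_OPEN,np.ones((5,5)))
    n,l,st,ce=cv2.connectedComponentsWithStats(pad)
    C=[]
    for i in range(1,n):
        if st[i,4]<500: continue
        P=W[l==i]; rc=cv2.minAreaRect((P[:,:2]*1000).astype(np.float32))
        C.append(rc[0]);print(cam,st[i,4],np.round(ce[i]),np.round(rc[0],1),np.round(rc[1],1),round(rc[2],1),P[:,2].mean())
    C=np.array(C); C=C[C[:,1].argsort()[::-1]]
    if len(C)==4:
        dv=C[0]-C[3];print("axis",np.degrees(np.arctan2(dv[1],dv[0])),"len",np.hypot(*dv),"mean",C.mean(0))
# part top slices from top cam
z=np.load("top.npz");W=z["W"]
for n in ["slide","cartridge","wheel","lamp"]:
  for cam in ["top","scene"]:
    try: m=np.load(f"mask_{cam}_{n}.npy")
    except Exception: continue
    Wc=np.load(cam+".npz")["W"]
    for lo,hi in [(.031,.039)]+([(.0365,.042)] if n in("wheel","cartridge") else []):
        P=Wc[m&(Wc[...,2]>lo)&(Wc[...,2]<hi)]
        if len(P)<8: continue
        rc=cv2.minAreaRect((P[:,:2]*1000).astype(np.float32));print(n,cam,lo,len(P),np.round(P.mean(0),4),np.round(rc[0],1),np.round(rc[1],1),round(rc[2],1))
for cam in ["top","scene"]:
    Wc=np.load(cam+".npz")["W"]
    g=(Wc[...,2]>.048)&(Wc[...,2]<.065)&(abs(Wc[...,0]-.455)<.03)&(abs(Wc[...,1]-.022)<.03)
    P=Wc[g];print("lamp jewel",cam,len(P),P.mean(0),P.min(0),P.max(0))
E
python3 pads.py
python3 - <<'E'
import cv2
a=cv2.imread("pics/top0.png")[225:375,130:390]
cv2.imwrite("pics/crop0.png",cv2.resize(a,None,fx=3,fy=3,interpolation=cv2.INTER_CUBIC))
E
```

```text
top 1881 [381. 126.] [ 656.3 -177.1] [69.1 71. ] 85.7 0.013525592031709619
top 1889 [329. 134.] [661.9 -97.4] [68.9 71.2] 85.9 0.013543706650236808
top 1912 [278. 141.] [667.6 -17.6] [69.2 71.4] 85.8 0.013555765550303174
top 1886 [227. 149.] [673.9  61.8] [69.6 72.5] 84.4 0.013540115930656507
axis 85.77785545054218 len 239.51173658954363 mean [664.95674133 -57.56976795]
scene 2048 [439. 289.] [675.8  62.2] [74.1 71.5] 85.7 0.015385544403834031
scene 2317 [389. 312.] [669.9 -15.1] [71.6 72.5] 85.6 0.015382280785086263
scene 2535 [336. 337.] [663.7 -95.2] [70.3 72.7] 85.1 0.015430217942039845
scene 2834 [279. 363.] [ 658.1 -174.9] [70.4 72. ] 85.6 0.01539948320592025
axis 85.73167070405374 len 237.68259522102315 mean [666.86499023 -55.74875546]
slide top 0.031 23 [ 0.4573 -0.0733  0.0334] [452.5 -74.3] [39.2 12.4] 32.8
slide scene 0.031 419 [0.4666 0.1037 0.0353] [465.6 103.8] [59.7 29.3] 83.8
cartridge top 0.031 355 [0.4666 0.1824 0.0342] [467.  182.5] [45.4 18.2] 81.1
cartridge top 0.0365 58 [0.4671 0.1832 0.038 ] [465.8 187.8] [33.9 13.1] 79.7
cartridge scene 0.031 181 [0.4718 0.1833 0.0351] [469.4 185.3] [44.9 19.7] 80.8
cartridge scene 0.0365 65 [0.4704 0.1841 0.0386] [468.9 184.3] [40.1 16.3] 83.7
wheel top 0.031 651 [ 0.4436 -0.0614  0.0342] [443.6 -61.8] [41.4 42.6] 48.9
wheel top 0.0365 89 [ 0.4443 -0.0612  0.0383] [445. -61.] [25.9 32.5] 20.3
wheel scene 0.031 442 [ 0.4498 -0.0604  0.0354] [447.6 -59.2] [42.1 43.5] 26.7
wheel scene 0.0365 143 [ 0.4478 -0.0591  0.0382] [447.9 -59. ] [38.1 35.6] 80.2
lamp top 0.031 12 [0.4411 0.0218 0.0347] [441.7  22.2] [ 5.  17.8] 5.9
lamp scene 0.031 54 [0.4584 0.0214 0.0348] [457.2  21.9] [20.4 10.1] 53.3
lamp jewel top 142 [0.4489634  0.0230829  0.05652283] [0.44053333 0.01400448 0.04881209] [0.45903005 0.0318133  0.06265724]
lamp jewel scene 126 [0.45542057 0.02379865 0.05595744] [0.44605599 0.01678871 0.04811785] [0.46238642 0.03468257 0.06290604]
```

View pics/crop0.png

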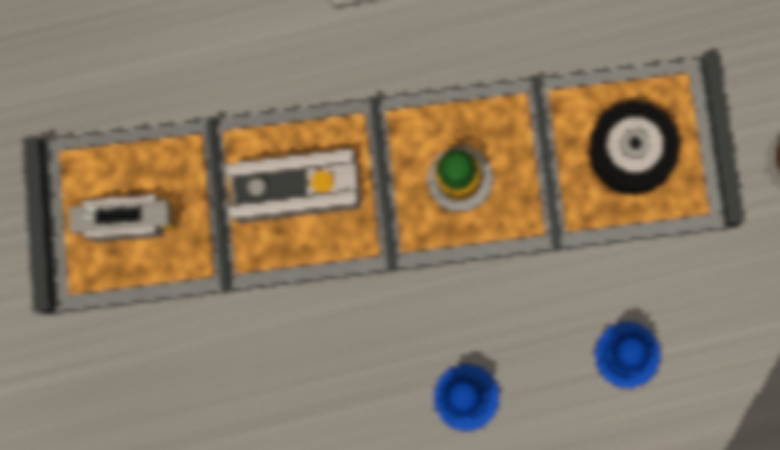

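Emit:
move_arm(
  series=[
    [[0, 0, 1, 0.56, 0.62, -0.1, 0.8], [0, 0, 1, 0.56, 0.62, -0.1, 0.8], [0, 0, 1, 0.56, 0.62, -0.1, 0.8], [0, 0, 1, 0.56, 0.62, -0.1, 0.8], [0, 0, 1, 0.56, 0.62, -0.1, 0.8], [0, 0, 1, 0.56, 0.62, -0.1, 0.8], [0, 0, 1, 0.56, 0.62, -0.1, 0.8], [0, 0, 1, 0.56, 0.62, -0.1, 0.8]],
  ],
)

```text
time_s: 1.9
tcp_pos: [0.4641, -0.2911, 0.2442]
ee_rot: [[0.005, -0.993, 0.114], [-0.002, 0.114, 0.993], [-1.0, -0.005, -0.001]]
wrist_force: [0.3, -0.1, -0.5]
gripper_width: 0.798
```

Emit:
move_arm(
  series=[
    [[0, 0, -0.05, 0, 0.8, -0.08, 0.8], [0, 0, -0.05, 0, 0.8, -0.08, 0.8], [0, 0, -0.05, 0, 0.8, -0.08, 0.8], [0, 0, -0.05, 0, 0.8, -0.08, 0.8], [0, 0, -0.05, 0, 0.8, -0.08, 0.8], [0, 0, -0.05, 0, 0.8, -0.08, 0.8], [0, 0, 0, 0, 0.8, -0.08, 0.8], [0, 0, 0, 0, 0.8, -0.08, 0.8], [0, 0, 0, 0, 0.8, -0.08, 0.8], [0, 0, 0, 0, 0.7, -0.08, 0.8], [0, 0, 0, 0, 0, 0, 0.8]],
  ],
)

```text
time_s: 3.28
tcp_pos: [0.4668, 0.2018, 0.1971]
ee_rot: [[0.015, -0.989, 0.149], [-0.001, 0.149, 0.989], [-1.0, -0.015, 0.001]]
wrist_force: [0.7, 0.5, 0.7]
gripper_width: 0.798
```

```bash
cat > wr.py <<'E'
import cv2,sys,numpy as np
from h import *
from station import r,viewer,spotter
tag=sys.argv[1]; names=sys.argv[2:]
s=r.sense(); R=s["ee_rot"]; print("t",s["time_s"],"tcp",np.round(s["tcp_pos"],4),"yaw",np.degrees(np.arctan2(R[1,1],R[0,1])),"grip",s["gripper_width"],"F",np.round(s["wrist_force"],1))
c=viewer.camera_params("wrist");p,d=viewer.capture("wrist")
W=world(p,d,c["mtx"],c["pose"]);np.savez("wrist.npz",p=p,d=d,W=W)
cv2.imwrite(f"pics/w_{tag}.png",p[:,:,::-1])
for n in names:
    for t in spotter.trace("wrist",n)[:2]:
        m=t["mask"]&(d>0);P=W[m]
        if len(P)<20: continue
        zt=np.percentile(P[:,2],98)
        for lab,Q in (("all",P),("z>.031",P[P[:,2]>.031])):
            if len(Q)<8: continue
            rc=cv2.minAreaRect((Q[:,:2]*1000).astype(np.float32))
            print(n,lab,round(t["conf"],2),np.round(t["centre"]),len(Q),np.round(Q.mean(0),4),"ztop",round(zt,4),np.round(rc[0],1),np.round(rc[1],1),round(rc[2],1))
E
python3 wr.py c1 cartridge slide
```

```text
t 3.275 tcp [0.4668 0.2018 0.1971] yaw 171.43783356393152 grip 0.7975940843461999 F [0.7 0.5 0.7]
cartridge all 0.75 [321. 217.] 1532 [0.466  0.1831 0.0336] ztop 0.0379 [467.1 184.1] [46.1 19.5] 80.5
cartridge z>.031 0.75 [321. 217.] 1500 [0.4661 0.1834 0.0339] ztop 0.0379 [466.2 184.3] [46.  17.9] 80.6
slide all 0.69 [309.  89.] 4012 [0.4626 0.1013 0.0322] ztop 0.037 [463.3 100.3] [63.5 28.7] 83.1
slide z>.031 0.69 [309.  89.] 2629 [0.4629 0.1045 0.0343] ztop 0.037 [462.5 101.9] [59.8 26.1] 83.9
```

View pics/w_c1.png

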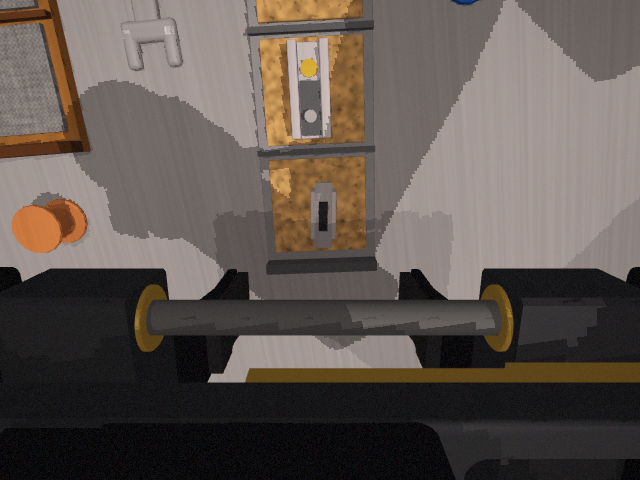

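Emit:
move_arm(
  series=[
    [[0, 0.1, -0.1, 0, -0.3, -0.1, 0.7], [0, 0, 0, 0, 0, -0.4, 0.7], [0, 0, 0, 0, 0, -0.4, 0.7], [0, 0, 0, 0, 0, -0.4, 0.7], [0, 0, 0, 0, 0, -0.2, 0.7], [0, 0, 0, 0, 0, 0, 0.7], [0, 0, 0, 0, 0, 0, 0.7]],
  ],
)

```text
time_s: 4.3
tcp_pos: [0.4668, 0.1698, 0.1064]
ee_rot: [[-0.001, -0.983, 0.181], [-0.0, 0.181, 0.983], [-1.0, 0.001, -0.001]]
wrist_force: [0.2, -0.2, -0.2]
gripper_width: 0.701
```

Emit:
move_arm(
  series=[
    [[0, 0, 0, 0, 0.13, 0, 0.7], [0, 0, 0, 0, 0, 0, 0.7], [0, 0, 0, 0, 0, 0, 0.7]],
  ],
)

```text
time_s: 4.68
tcp_pos: [0.4676, 0.179, 0.1083]
ee_rot: [[0.002, -0.984, 0.18], [0.002, 0.18, 0.984], [-1.0, -0.002, 0.003]]
wrist_force: [-0.7, -0.8, 0.1]
gripper_width: 0.703
```

Emit:
move_arm(
  series=[
    [[0, 0, 0.1, -0.02, 0.07, -0.15, 0.7], [0, 0, 0, 0, 0, -0.1, 0.7], [0, 0, 0, 0, 0, 0, 0.7], [0, 0, 0, 0, 0, 0, 0.7]],
  ],
)

```text
time_s: 5.18
tcp_pos: [0.466, 0.1835, 0.0919]
ee_rot: [[0.001, -0.986, 0.165], [0.002, 0.165, 0.986], [-1.0, -0.001, 0.002]]
wrist_force: [0.9, 0.3, 0.7]
gripper_width: 0.701
```

Emit:
move_arm(
  series=[
    [[0, 0, 0, 0, 0, -0.09, 0.7], [0, 0, 0, 0, 0, 0, 0.7], [0, 0, 0, 0, 0, 0, 0], [0, 0, 0, 0, 0, 0, 0], [0, 0, 0, 0, 0, 0, 0], [0, 0, 0, 0, 0, 0, 0], [0, 0, 0, 0, 0, 0, 0], [0, 0, 0, 0, 0, 0, 0]],
  ],
)

```text
time_s: 6.18
tcp_pos: [0.4663, 0.1836, 0.0865]
ee_rot: [[0.002, -0.986, 0.165], [0.002, 0.165, 0.986], [-1.0, -0.002, 0.003]]
wrist_force: [-0.4, 0.1, -0.7]
gripper_width: 0.201
```

Emit:
move_arm(
  series=[
    [[0, 0, 0, 0, 0, 0.4, 0], [0, 0, 0, 0, 0, 0.5, 0], [0, 0, 0.1, 0.32, -0.6, 0.4, 0], [0, 0, 0.1, 0.32, -0.6, 0.1, 0], [0, 0, 0.1, 0.32, -0.6, 0, 0], [0, 0, 0.1, 0.32, -0.6, 0, 0], [0, 0, 0.1, 0.32, -0.6, 0, 0], [0, 0, 0.1, 0.32, -0.6, 0, 0], [0, 0, 0, 0.32, -0.6, 0, 0], [0, 0, 0, 0.32, -0.6, 0, 0], [0, 0, 0, 0.32, -0.6, 0, 0], [0, 0, 0, 0.15, -0.3, 0, 0], [0, 0, 0, 0, 0, 0, 0], [0, 0, 0, 0, 0, 0, 0], [0, 0, 0, 0, 0, 0, 0]],
  ],
)

```text
time_s: 8.05
tcp_pos: [0.6501, -0.1689, 0.1703]
ee_rot: [[-0.002, -0.997, 0.077], [0.003, 0.077, 0.997], [-1.0, 0.003, 0.002]]
wrist_force: [-0.3, 0.1, -0.1]
gripper_width: 0.203
```

```bash
python3 wr.py c2 cartridge build_rack
```

```text
t 8.05 tcp [ 0.6501 -0.1689  0.1703] yaw 175.60518963619603 grip 0.20322683408363956 F [-0.3  0.1 -0.1]
cartridge all 0.58 [325. 287.] 2686 [ 0.6486 -0.1731  0.1156] ztop 0.121 [ 650.3 -145.5] [114.2  29. ] 84.7
cartridge z>.031 0.58 [325. 287.] 2667 [ 0.6486 -0.1734  0.1163] ztop 0.121 [ 648.6 -173.3] [58.5 18. ] 85.4
build_rack all 0.74 [309. 212.] 14255 [ 0.655  -0.1844  0.0134] ztop 0.0218 [ 658.4 -148.6] [156.8  85.9] 86.2
build_rack all 0.37 [556. 470.] 908 [0.4734 0.0403 0.0133] ztop 0.0146 [470.   39.4] [23.3 41.6] 87.6
```

View pics/w_c2.png

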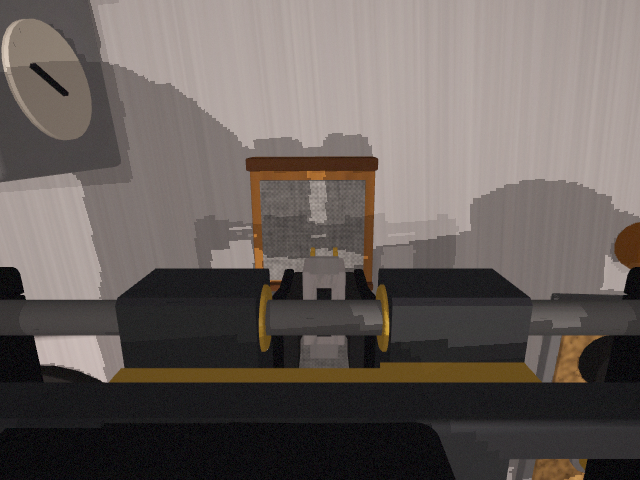

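The cartridge is held between the jaws at (323,290), above the right-end bay.

Emit:
move_arm(
  series=[
    [[0, 0, 0, 0.1, -0.11, -0.1, 0], [0, 0, 0, 0, 0, -0.3, 0], [0, 0, 0, 0, 0, -0.4, 0], [0, 0, 0, 0, 0, -0.3, 0], [0, 0, 0, 0, 0, 0, 0], [0, 0, 0, 0, 0, 0, 0]],
  ],
)

```text
time_s: 8.95
tcp_pos: [0.6561, -0.1754, 0.0992]
ee_rot: [[-0.004, -0.997, 0.076], [0.003, 0.076, 0.997], [-1.0, 0.004, 0.003]]
wrist_force: [0.6, -0.3, 0.9]
gripper_width: 0.203
```

Emit:
move_arm(
  series=[
    [[0, 0, 0, 0.01, -0.01, -0.15, 0], [0, 0, 0, 0, 0, 0, 0], [0, 0, 0, 0, 0, 0, 0]],
  ],
)

```text
time_s: 9.32
tcp_pos: [0.6576, -0.1761, 0.0913]
ee_rot: [[-0.001, -0.997, 0.076], [0.003, 0.076, 0.997], [-1.0, 0.001, 0.002]]
wrist_force: [-0.7, -0.2, -0.2]
gripper_width: 0.205
```

Emit:
move_arm(
  series=[
    [[0, 0, 0, 0, 0, -0.08, 0], [0, 0, 0, 0, 0, 0, 0], [0, 0, 0, 0, 0, 0, 0]],
  ],
)

```text
time_s: 9.7
tcp_pos: [0.658, -0.176, 0.0871]
ee_rot: [[0.001, -0.997, 0.075], [0.002, 0.075, 0.997], [-1.0, -0.001, 0.003]]
wrist_force: [-0.9, -0.4, -0.4]
gripper_width: 0.205
```

Emit:
move_arm(
  series=[
    [[0, 0, 0, 0, 0, -0.01, 0], [0, 0, 0, 0, 0, 0, 0.5], [0, 0, 0, 0, 0, 0, 0.5], [0, 0, 0, 0, 0, 0, 0.5], [0, 0, 0, 0, 0, 0, 0.5], [0, 0, 0, 0, 0, 0.3, 0.6], [0, 0, 0, 0, 0, 0.5, 0.6], [0, 0, 0, 0, 0, 0.5, 0.6], [0, 0, 0, -0.4, 0.58, 0.3, 0.6], [0, 0, 0, -0.4, 0.58, 0, 0.6], [0, 0, 0, -0.4, 0.58, 0, 0.6], [0, 0, 0, -0.4, 0.58, 0, 0.6], [0, 0, -0.1, -0.4, 0.58, 0, 0.6], [0, 0, -0.1, -0.4, 0.58, 0, 0.6], [0, 0, 0, -0.4, 0.58, 0, 0.6], [0, 0, 0, -0.25, 0.35, 0, 0.6], [0, 0, 0, 0, 0, 0, 0.6], [0, 0, 0, 0, 0, 0, 0.6], [0, 0, 0, 0, 0, 0, 0.6]],
  ],
)

```text
time_s: 12.08
tcp_pos: [0.4741, 0.0949, 0.2041]
ee_rot: [[0.029, -0.994, 0.103], [0.007, 0.103, 0.995], [-1.0, -0.028, 0.01]]
wrist_force: [0.2, -0.6, -0.3]
gripper_width: 0.601
```

```bash
python3 wr.py s1 slide
cat > chk.py <<'E'
import cv2,sys,numpy as np
from h import *
from station import r,viewer,spotter
tag=sys.argv[1]
o=np.array([.6659,-.0567]);a=np.radians(-4.25);X=np.array([np.cos(a),np.sin(a)]);Y=np.array([-np.sin(a),np.cos(a)])
for cam in ["top","scene"]:
    p,d=viewer.capture(cam);c=viewer.camera_params(cam);W=world(p,d,c["mtx"],c["pose"])
    cv2.imwrite(f"pics/{cam}_{tag}.png",p[:,:,::-1])
    for n in sys.argv[2:]:
        for t in spotter.trace(cam,n)[:3]:
            m=t["mask"]&(d>0);P=W[m]
            if len(P)<10: continue
            zt=np.percentile(P[:,2],97)
            Q=P[P[:,2]>.031]
            if len(Q)<5: continue
            rc=cv2.minAreaRect((Q[:,:2]*1000).astype(np.float32))
            q=np.array(rc[0])/1000-o
            print(cam,n,round(t["conf"],2),np.round(t["centre"]),"ztop",round(zt,3),np.round(rc[0],1),np.round(rc[1],1),round(rc[2],1),"rack x,y mm",np.round([q@X*1000,q@Y*1000],1))
E
python3 chk.py 1 cartridge
```

```text
t 12.075 tcp [0.4741 0.0949 0.2041] yaw 174.09072519621603 grip 0.6007950768978029 F [ 0.2 -0.6 -0.3]
slide all 0.56 [346. 238.] 2950 [0.4622 0.0994 0.0318] ztop 0.037 [462.2 105.6] [67.6 28.8] 83.9
slide z>.031 0.56 [346. 238.] 1880 [0.4627 0.1037 0.0344] ztop 0.037 [462.3 101.5] [59.3 25.8] 84.3
top cartridge 0.79 [380. 124.] ztop 0.039 [ 657.3 -176.5] [46.4 18.7] 87.0 rack x,y mm [   0.3 -120.1]
scene cartridge 0.62 [281. 357.] ztop 0.04 [ 660.2 -173.2] [46.7 19.8] 85.5 rack x,y mm [   2.9 -116.6]
```

View pics/w_s1.png

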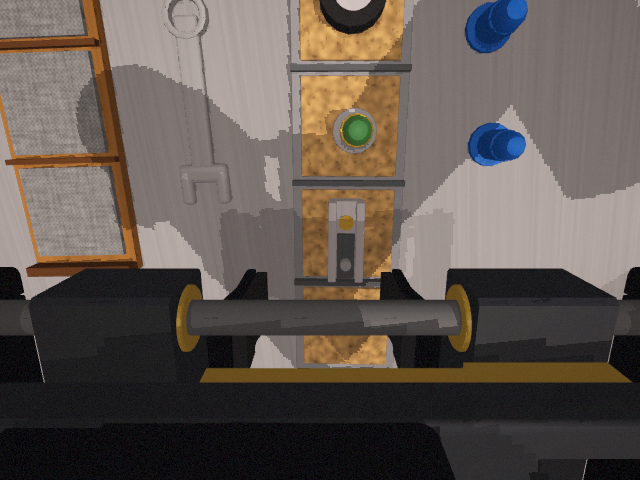

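View pics/scene_1.png

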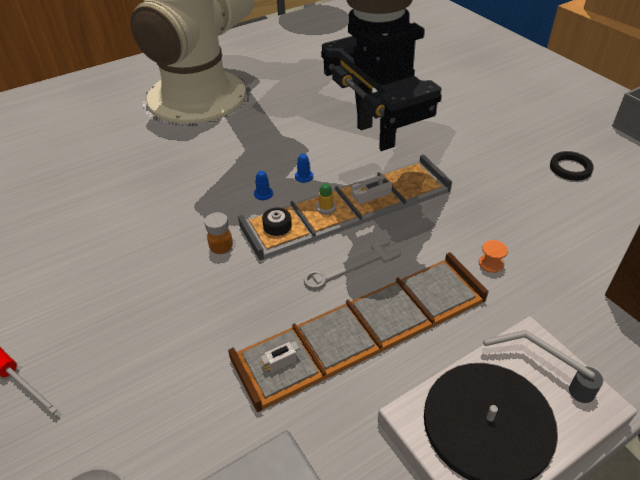

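Emit:
move_arm(
  series=[
    [[-0.05, 0.2, 0, -0.16, 0.1, 0, 0.6], [0, 0, 0, 0, 0, -0.3, 0.6], [0, 0, 0, 0, 0, -0.4, 0.6], [0, 0, 0, 0, 0, -0.4, 0.6], [0, 0, 0, 0, 0, -0.3, 0.6], [0, 0, 0, 0, 0, -0.1, 0.6], [0, 0, 0, 0, 0, 0, 0.6], [0, 0, 0, 0, 0, 0, 0.6]],
  ],
)

```text
time_s: 13.38
tcp_pos: [0.4628, 0.1035, 0.1123]
ee_rot: [[-0.004, -0.995, 0.102], [-0.001, 0.102, 0.995], [-1.0, 0.004, -0.002]]
wrist_force: [0.1, -0.1, 1.3]
gripper_width: 0.6
```

Emit:
move_arm(
  series=[
    [[0, -0.03, 0, 0.01, -0.02, -0.25, 0.6], [0, 0, 0, 0, 0, -0.13, 0.6], [0, 0, 0, 0, 0, 0, 0.6], [0, 0, 0, 0, 0, 0, 0.6]],
  ],
)

```text
time_s: 13.88
tcp_pos: [0.465, 0.1033, 0.0916]
ee_rot: [[0.005, -0.995, 0.101], [0.002, 0.101, 0.995], [-1.0, -0.005, 0.002]]
wrist_force: [0.2, 0.3, 0.7]
gripper_width: 0.601
```

Emit:
move_arm(
  series=[
    [[0, 0.02, 0, -0.02, -0.02, -0.09, 0.6], [0, 0, 0, 0, 0, 0, 0.6], [0, 0, 0, 0, 0, 0, 0], [0, 0, 0, 0, 0, 0, 0], [0, 0, 0, 0, 0, 0, 0], [0, 0, 0, 0, 0, 0, 0], [0, 0, 0, 0, 0, 0, 0]],
  ],
)

```text
time_s: 14.75
tcp_pos: [0.464, 0.1022, 0.0867]
ee_rot: [[0.003, -0.995, 0.101], [0.002, 0.101, 0.995], [-1.0, -0.003, 0.003]]
wrist_force: [0.8, -0.0, 0.0]
gripper_width: 0.298
```

Emit:
move_arm(
  series=[
    [[0, 0, 0, 0, 0, 0.4, 0], [0, 0, 0, 0, 0, 0.5, 0], [0, 0, 0, 0, 0, 0.4, 0], [0, 0, 0.1, 0.46, -0.46, 0.1, 0], [0, 0, 0.1, 0.46, -0.46, 0, 0], [0, 0, 0, 0.46, -0.46, 0, 0], [0, 0, 0, 0.46, -0.46, 0, 0], [0, 0, 0, 0.46, -0.46, 0, 0], [0, 0, 0, 0.46, -0.46, 0, 0], [0, 0, 0, 0.4, -0.4, 0, 0], [0, 0, 0, 0, 0, 0, 0], [0, 0, 0, 0, 0, 0, 0], [0, 0, 0, 0, 0, 0, 0]],
  ],
)

```text
time_s: 16.38
tcp_pos: [0.6536, -0.0939, 0.1667]
ee_rot: [[-0.01, -0.997, 0.072], [0.002, 0.072, 0.997], [-1.0, 0.01, 0.002]]
wrist_force: [-0.8, -0.3, -2.2]
gripper_width: 0.293
```

```bash
python3 wr.py s2 slide
```

```text
t 16.375 tcp [ 0.6536 -0.0939  0.1667] yaw 175.87071329730352 grip 0.2932562696825656 F [-0.8 -0.3 -2.2]
```

View pics/w_s2.png

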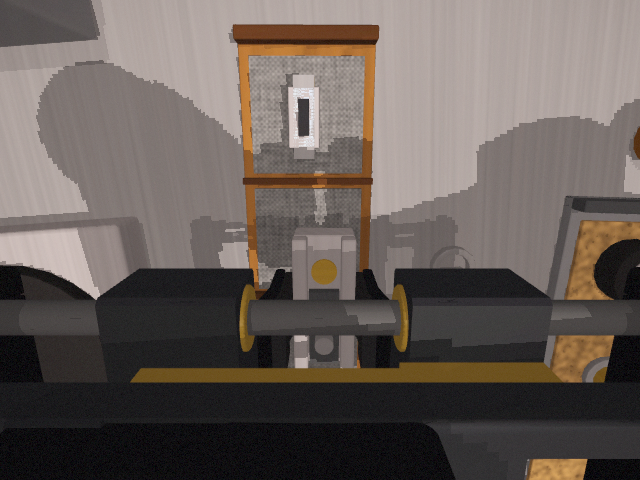

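The slide is held at (323,290), with the cartridge standing in its bay at (303,117).

Emit:
move_arm(
  series=[
    [[0, -0.06, 0, 0.13, -0.04, -0.1, 0], [0, 0, 0, 0, 0, -0.3, 0], [0, 0, 0, 0, 0, -0.4, 0], [0, 0, 0, 0, 0, -0.3, 0], [0, 0, 0, 0, 0, 0, 0], [0, 0, 0, 0, 0, 0, 0]],
  ],
)

```text
time_s: 17.23
tcp_pos: [0.6606, -0.0949, 0.0955]
ee_rot: [[-0.003, -0.998, 0.07], [0.003, 0.07, 0.998], [-1.0, 0.003, 0.002]]
wrist_force: [0.6, -0.4, -0.8]
gripper_width: 0.295
```

Emit:
move_arm(
  series=[
    [[0, 0, 0, 0.02, -0.02, -0.08, 0], [0, 0, 0, 0, 0, 0, 0], [0, 0, 0, 0, 0, 0, 0]],
  ],
)

```text
time_s: 17.6
tcp_pos: [0.6627, -0.0962, 0.092]
ee_rot: [[0.0, -0.998, 0.07], [0.003, 0.07, 0.998], [-1.0, -0.0, 0.003]]
wrist_force: [-0.2, -0.3, -2.1]
gripper_width: 0.294
```

Emit:
move_arm(
  series=[
    [[0, 0, 0, 0, 0, -0.08, 0], [0, 0, 0, 0, 0, 0, 0], [0, 0, 0, 0, 0, 0, 0]],
  ],
)

```text
time_s: 17.98
tcp_pos: [0.6629, -0.0962, 0.0875]
ee_rot: [[0.001, -0.998, 0.07], [0.003, 0.07, 0.998], [-1.0, -0.001, 0.003]]
wrist_force: [0.1, 0.2, -0.7]
gripper_width: 0.294
```

Emit:
move_arm(
  series=[
    [[0, 0, 0, 0, 0, -0.015, 0], [0, 0, 0, 0, 0, 0, 0.5], [0, 0, 0, 0, 0, 0, 0.5], [0, 0, 0, 0, 0, 0, 0.5], [0, 0, 0, 0, 0, 0, 0.5], [0, 0, 0, 0, 0, 0.3, 0.5], [0, 0, 0, 0, 0, 0.5, 0.5], [0, 0, 0, 0, 0, 0.5, 0.5], [0, 0, 0, -0.68, 0.38, 0.3, 0.5], [0, 0, 0, -0.68, 0.38, 0, 0.5], [0, 0, 0, -0.68, 0.38, 0, 0.5], [0, 0, 0, -0.68, 0.38, 0, 0.5], [0, 0, 0, -0.68, 0.38, 0, 0.5], [0, 0, 0, 0, 0, 0, 0.5], [0, 0, 0, 0, 0, 0, 0.5], [0, 0, 0, 0, 0, 0, 0.5]],
  ],
)

```text
time_s: 19.98
tcp_pos: [0.4584, 0.0201, 0.2002]
ee_rot: [[0.026, -0.997, 0.068], [0.006, 0.068, 0.998], [-1.0, -0.025, 0.007]]
wrist_force: [0.1, -0.6, -0.2]
gripper_width: 0.503
```

```bash
python3 wr.py l1 lamp; python3 chk.py 2 cartridge slide lamp
python3 - <<'E'
import numpy as np
z=np.load("wrist.npz");W=z["W"]
for c in [(.4515,.0235)]:
    g=(W[...,2]>.046)&(W[...,2]<.07)&(np.hypot(W[...,0]-c[0],W[...,1]-c[1])<.03)
    P=W[g];print(len(P),P.mean(0),P.min(0),P.max(0))
E
```

```text
t 19.975 tcp [0.4584 0.0201 0.2002] yaw 176.098391706991 grip 0.5031447665209161 F [ 0.1 -0.6 -0.2]
lamp all 0.9 [340. 236.] 1486 [0.4491 0.0194 0.0382] ztop 0.0599 [448.3  25.1] [31.3 33.8] 38.3
lamp z>.031 0.9 [340. 236.] 877 [0.4491 0.0206 0.0514] ztop 0.0599 [449.2  23. ] [20.2 20.5] 52.7
lamp all 0.69 [474. 147.] 1811 [ 0.355  -0.036   0.0238] ztop 0.0458 [352. -36.] [30.9 26.8] 73.5
lamp z>.031 0.69 [474. 147.] 742 [ 0.3526 -0.0355  0.0413] ztop 0.0458 [350.8 -35.2] [18.5 17. ] 80.6
top cartridge 0.6 [383. 121.] ztop 0.038 [ 657.6 -176.4] [45.7 18.9] 84.4 rack x,y mm [   0.6 -120. ]
top cartridge 0.37 [330. 129.] ztop 0.038 [662.2 -97.4] [59.6 27.8] 87.0 rack x,y mm [ -0.6 -40.8]
top slide 0.98 [330. 128.] ztop 0.038 [662.  -97.3] [59.1 27.4] 87.0 rack x,y mm [ -0.8 -40.8]
top lamp 0.84 [338. 342.] ztop 0.046 [351.4 -36. ] [18.6 18.8] 87.6 rack x,y mm [-315.2   -2.7]
top lamp 0.83 [285. 355.] ztop 0.047 [348.7  43.3] [18.4 18.6] 55.4 rack x,y mm [-323.8   76.2]
scene cartridge 0.94 [280. 356.] ztop 0.04 [ 660.3 -173.2] [46.  19.2] 85.4 rack x,y mm [   3.1 -116.6]
scene slide 0.62 [335. 332.] ztop 0.039 [664.7 -94.7] [60.6 27.7] 86.7 rack x,y mm [  1.6 -37.9]
scene lamp 0.84 [304. 169.] ztop 0.047 [353.3  45.5] [17.9 17. ] 47.9 rack x,y mm [-319.3   78.7]
scene lamp 0.79 [261. 188.] ztop 0.047 [355.5 -34.9] [15.6 18. ] 10.3 rack x,y mm [-311.1   -1.3]
scene lamp 0.72 [324. 200.] ztop 0.061 [455.7  23.8] [18.5 16.8] 84.8 rack x,y mm [-215.6   64.7]
629 [0.44905251 0.02206219 0.05573173] [0.43973066 0.01477043 0.04610823] [0.4583851  0.03354711 0.06106527]
```

View pics/w_l1.png

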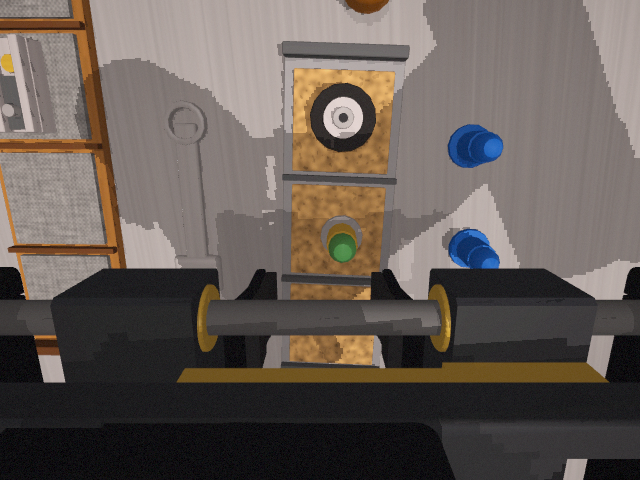

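The target is the green lamp on cork at (342,240). The blue look-alikes at (475,147) and (475,250) are not meant.

Emit:
move_arm(
  series=[
    [[-0.04, 0.2, 0, -0.12, 0.05, 0, 0.5], [0, 0, 0, 0, 0, 0, 0.5], [0, 0, 0, 0, 0, -0.3, 0.5], [0, 0, 0, 0, 0, -0.3, 0.5], [0, 0, 0, 0, 0, 0, 0.5], [0, 0, 0, 0, 0, 0, 0.5]],
  ],
)

```text
time_s: 21.22
tcp_pos: [0.4505, 0.024, 0.1637]
ee_rot: [[-0.004, -0.998, 0.066], [-0.0, 0.066, 0.998], [-1.0, 0.004, -0.001]]
wrist_force: [-0.2, 0.6, 0.6]
gripper_width: 0.503
```

Emit:
move_arm(
  series=[
    [[0, -0.03, 0, 0, 0, -0.2, 0.5], [0, 0, 0, 0, 0, -0.3, 0.5], [0, 0, 0, 0, 0, -0.3, 0.5], [0, 0, 0, 0, 0, -0.2, 0.5], [0, 0, 0, 0, 0, 0, 0.5], [0, 0, 0, 0, 0, 0, 0.5]],
  ],
)

```text
time_s: 21.98
tcp_pos: [0.4539, 0.0253, 0.1068]
ee_rot: [[0.011, -0.998, 0.065], [0.003, 0.065, 0.998], [-1.0, -0.011, 0.004]]
wrist_force: [-0.1, 0.3, -0.7]
gripper_width: 0.501
```

Emit:
move_arm(
  series=[
    [[-0.02, 0.08, 0, -0.05, -0.03, -0.15, 0.5], [0, 0, 0, 0, 0, -0.1, 0.5], [0, 0, 0, 0, 0, 0, 0.5], [0, 0, 0, 0, 0, 0, 0.5]],
  ],
)

```text
time_s: 22.48
tcp_pos: [0.4513, 0.0235, 0.0917]
ee_rot: [[0.001, -0.998, 0.065], [0.001, 0.065, 0.998], [-1.0, -0.001, 0.001]]
wrist_force: [-0.1, -0.1, 0.1]
gripper_width: 0.501
```

Emit:
move_arm(
  series=[
    [[0, 0, 0, 0, 0, 0, 0.38], [0, 0, 0, 0, 0, 0, 0.34], [0, 0, 0, 0, 0, 0, 0.31], [0, 0, 0, 0, 0, 0, 0.28], [0, 0, 0, 0, 0, 0, 0.25], [0, 0, 0, 0, 0, 0, 0.1], [0, 0, 0, 0, 0, 0, 0], [0, 0, 0, 0, 0, 0, 0]],
  ],
)

```text
time_s: 23.48
tcp_pos: [0.4511, 0.0235, 0.092]
ee_rot: [[0.001, -0.998, 0.065], [0.001, 0.065, 0.998], [-1.0, -0.001, 0.001]]
wrist_force: [-1.0, 1.0, 1.3]
gripper_width: 0.242
```

Emit:
move_arm(
  series=[
    [[0, 0, 0, 0, 0, 0.3, 0], [0, 0, 0, 0, 0, 0.5, 0], [0, 0, 0, 0, 0, 0.4, 0], [0, 0, 0, 0.5, -0.1, 0.2, 0], [0, 0, 0, 0.6, -0.12, 0, 0], [0, 0, 0, 0.6, -0.12, 0, 0], [0, 0, 0, 0.6, -0.12, 0, 0], [0, 0, 0, 0.6, -0.12, 0, 0], [0, 0, 0, 0.5, -0.1, 0, 0], [0, 0, 0, 0, 0, 0, 0], [0, 0, 0, 0, 0, 0, 0], [0, 0, 0, 0, 0, 0, 0]],
  ],
)

```text
time_s: 24.98
tcp_pos: [0.6583, -0.0192, 0.1758]
ee_rot: [[-0.004, -0.998, 0.065], [0.001, 0.065, 0.998], [-1.0, 0.004, 0.001]]
wrist_force: [-1.1, 0.0, -0.8]
gripper_width: 0.243
```

```bash
python3 wr.py l2 lamp;python3 - <<'E'
import cv2
from station import viewer
p,d=viewer.capture("scene");cv2.imwrite("pics/sc_l2.png",cv2.resize(p[60:420,120:600,::-1],None,fx=1.6,fy=1.6))
E
```

```text
t 24.975 tcp [ 0.6583 -0.0192  0.1758] yaw 176.29476642263526 grip 0.24311421182338236 F [-1.1  0.  -0.8]
lamp all 0.7 [325. 281.] 2131 [ 0.6565 -0.0273  0.1156] ztop 0.1431 [655.5 -25.1] [22.3 22.9] 31.0
lamp z>.031 0.7 [325. 281.] 2131 [ 0.6565 -0.0273  0.1156] ztop 0.1431 [655.5 -25.1] [22.3 22.9] 31.0
```

View pics/w_l2.png

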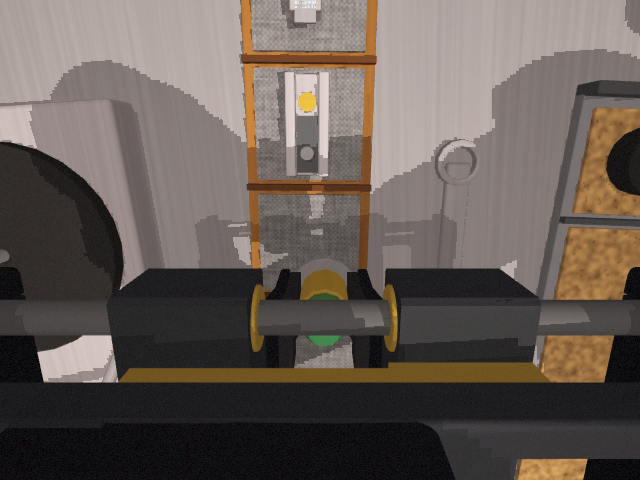

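View pics/sc_l2.png

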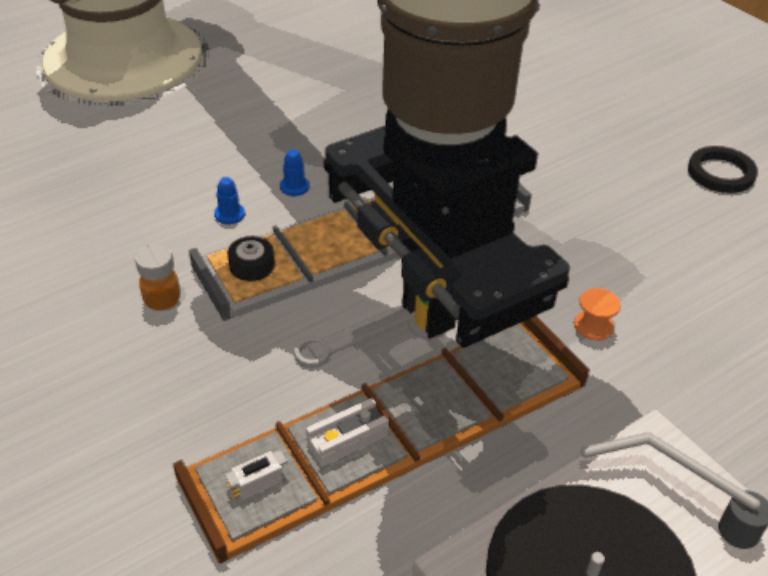

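The lamp is held upright with the jewel at (323,325). The slide and cartridge are in their bays.

Emit:
move_arm(
  series=[
    [[0, -0.02, 0, 0.15, 0.04, -0.1, 0], [0, 0, 0, 0, 0, -0.3, 0], [0, 0, 0, 0, 0, -0.4, 0], [0, 0, 0, 0, 0, -0.3, 0], [0, 0, 0, 0, 0, 0, 0], [0, 0, 0, 0, 0, 0, 0]],
  ],
)

```text
time_s: 25.88
tcp_pos: [0.6667, -0.0161, 0.1044]
ee_rot: [[-0.003, -0.998, 0.064], [0.001, 0.064, 0.998], [-1.0, 0.003, 0.001]]
wrist_force: [-0.4, -0.6, -0.6]
gripper_width: 0.246
```

Emit:
move_arm(
  series=[
    [[0, 0, 0, 0.01, -0.01, -0.12, 0], [0, 0, 0, 0, 0, 0, 0], [0, 0, 0, 0, 0, 0, 0]],
  ],
)

```text
time_s: 26.25
tcp_pos: [0.6681, -0.0166, 0.0982]
ee_rot: [[-0.0, -0.998, 0.064], [0.002, 0.064, 0.998], [-1.0, 0.0, 0.002]]
wrist_force: [0.8, -0.9, -0.1]
gripper_width: 0.244
```

Emit:
move_arm(
  series=[
    [[0, 0, 0, 0.01, 0, -0.09, 0], [0, 0, 0, 0, 0, 0, 0], [0, 0, 0, 0, 0, 0, 0]],
  ],
)

```text
time_s: 26.62
tcp_pos: [0.669, -0.0166, 0.093]
ee_rot: [[0.001, -0.998, 0.064], [0.002, 0.064, 0.998], [-1.0, -0.001, 0.002]]
wrist_force: [-0.3, -0.4, -1.0]
gripper_width: 0.24
```

Emit:
move_arm(
  series=[
    [[0, 0, 0, 0, 0, -0.013, 0], [0, 0, 0, 0, 0, 0, 0.45], [0, 0, 0, 0, 0, 0, 0.45], [0, 0, 0, 0, 0, 0, 0.45], [0, 0, 0, 0, 0, 0, 0.45], [0, 0, 0, 0, 0, 0.3, 0.45], [0, 0, 0, 0, 0, 0.5, 0.45], [0, 0, 0, 0, 0, 0.5, 0.45], [0, 0, 0, 0, 0, 0.4, 0.5], [0, 0, 0, -0.6, -0.12, 0, 0.7], [0, 0, 0, -0.6, -0.12, 0, 0.7], [0, 0, 0, -0.6, -0.12, 0, 0.7], [0, 0, 0, -0.6, -0.12, 0, 0.7], [0, 0, 0, -0.6, -0.12, 0, 0.7], [0, 0, 0, -0.5, -0.1, 0, 0.7], [0, 0, 0, 0, 0, 0, 0.7], [0, 0, 0, 0, 0, 0, 0.7], [0, 0, 0, 0, 0, 0, 0.7]],
  ],
)

```text
time_s: 28.88
tcp_pos: [0.4576, -0.0597, 0.215]
ee_rot: [[0.028, -0.998, 0.061], [0.003, 0.061, 0.998], [-1.0, -0.028, 0.005]]
wrist_force: [0.4, 0.6, -0.3]
gripper_width: 0.703
```

```bash
python3 wr.py wh1 wheel; python3 chk.py 3 cartridge slide lamp wheel
```

```text
t 28.875 tcp [ 0.4576 -0.0597  0.215 ] yaw 176.51802848933923 grip 0.7025750428421376 F [ 0.4  0.6 -0.3]
wheel all 0.87 [347. 226.] 2616 [ 0.4438 -0.0624  0.0334] ztop 0.0389 [443.8 -60.7] [42.1 42.5] 22.2
wheel z>.031 0.87 [347. 226.] 2467 [ 0.4437 -0.0614  0.034 ] ztop 0.0389 [443.8 -60.7] [42.1 42.5] 22.1
wheel all 0.74 [337. 270.] 5493 [ 0.4471 -0.0438  0.0131] ztop 0.0221 [449.6 -17.2] [182.7  86.3] 84.0
top slide 0.61 [314. 124.] ztop 0.5 [575.4 -49.2] [ 12.  211.6] 75.1 rack x,y mm [-90.8   0.8]
top lamp 0.83 [278. 137.] ztop 0.06 [667.  -17.3] [19.  20.9] 4.4 rack x,y mm [-1.8 39.4]
top lamp 0.82 [339. 341.] ztop 0.046 [350.  -36.1] [17.9 17.8] 75.0 rack x,y mm [-316.6   -2.9]
top lamp 0.78 [286. 357.] ztop 0.046 [348.7  43.5] [18.4 18.8] 18.5 rack x,y mm [-323.8   76.5]
scene cartridge 0.58 [282. 356.] ztop 0.04 [ 660.  -173.2] [45.9 19.3] 88.4 rack x,y mm [   2.8 -116.6]
scene cartridge 0.57 [334. 331.] ztop 0.039 [665. -95.] [59.5 27.9] 87.3 rack x,y mm [  1.9 -38.3]
scene slide 0.76 [335. 332.] ztop 0.039 [664.9 -94.7] [60.2 27.9] 87.0 rack x,y mm [  1.8 -37.9]
scene lamp 0.79 [388. 304.] ztop 0.062 [673.7 -15.8] [21.1 16.2] 72.5 rack x,y mm [ 4.7 41.4]
scene lamp 0.74 [262. 188.] ztop 0.048 [355.9 -34.1] [15.6 19.7] 5.9 rack x,y mm [-310.9   -0.4]
scene lamp 0.67 [304. 166.] ztop 0.047 [352.2  44.4] [20.2 18.5] 38.4 rack x,y mm [-320.4   77.6]
scene wheel 0.63 [276. 221.] ztop 0.04 [448.  -58.8] [42.7 43. ] 80.9 rack x,y mm [-217.1  -18.2]
```

View pics/w_wh1.png

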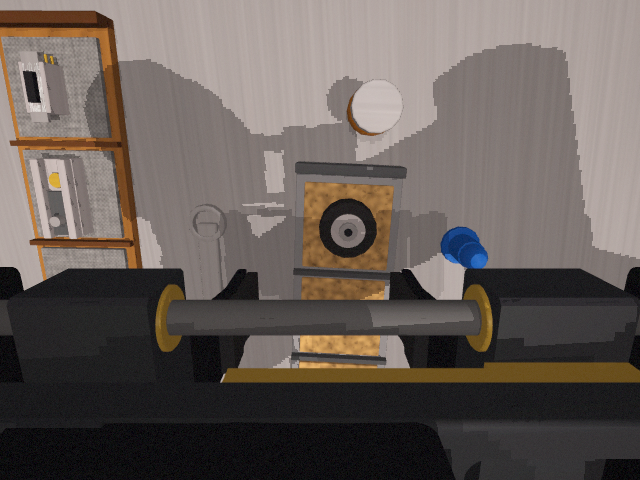

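View pics/scene_3.png

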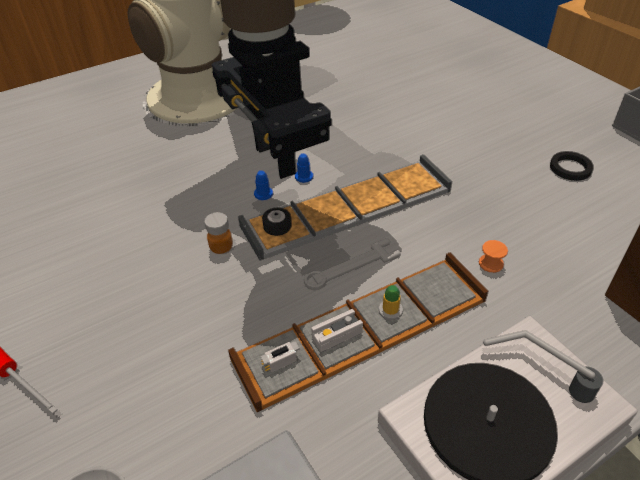

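Run:
```python
import numpy as np
from station import r,viewer
print(viewer.camera_params("wrist")["pose"][:3,3], r.sense()["tcp_pos"])
W=np.load("wrist.npz")["W"];P=W[70:145,340:410].reshape(-1,3);P=P[P[:,2]>.03]
print(len(P),P.min(0),P.max(0))
```

```text
[ 0.44904626 -0.12910106  0.30575103] [ 0.45670713 -0.05988741  0.21447373]
2265 [ 0.40565049 -0.16247982  0.03957539] [ 0.44986106 -0.12892815  0.30632825]
```

Emit:
move_arm(
  series=[
    [[-0.03, 0.2, 0, -0.19, -0.01, 0, 0.7], [0, 0, 0, 0, 0, -0.2, 0.7], [0, 0, 0, 0, 0, -0.4, 0.7], [0, 0, 0, 0, 0, -0.4, 0.7], [0, 0, 0, 0, 0, -0.4, 0.7], [0, 0, 0, 0, 0, -0.2, 0.7], [0, 0, 0, 0, 0, 0, 0.7], [0, 0, 0, 0, 0, 0, 0.7]],
  ],
)

```text
time_s: 30.48
tcp_pos: [0.4436, -0.0606, 0.114]
ee_rot: [[-0.003, -0.998, 0.061], [-0.001, 0.061, 0.998], [-1.0, 0.003, -0.002]]
wrist_force: [-0.5, -0.2, 0.1]
gripper_width: 0.695
```

Emit:
move_arm(
  series=[
    [[0, -0.03, 0, 0, 0, -0.2, 0.7], [0, 0, 0, 0, 0, -0.18, 0.7], [0, 0, 0, 0, 0, 0, 0.7], [0, 0, 0, 0, 0, 0, 0.7]],
  ],
)

```text
time_s: 30.98
tcp_pos: [0.4457, -0.0602, 0.0931]
ee_rot: [[0.007, -0.998, 0.06], [-0.0, 0.06, 0.998], [-1.0, -0.007, 0.0]]
wrist_force: [-0.1, 0.2, 0.1]
gripper_width: 0.702
```

Emit:
move_arm(
  series=[
    [[0, 0.04, 0, -0.02, 0, -0.09, 0.7], [0, 0, 0, 0, 0, 0, 0.7], [0, 0, 0, 0, 0, 0, 0.7]],
  ],
)

```text
time_s: 31.35
tcp_pos: [0.4448, -0.0601, 0.0879]
ee_rot: [[0.003, -0.998, 0.06], [0.0, 0.06, 0.998], [-1.0, -0.003, 0.0]]
wrist_force: [-0.4, -0.4, -0.3]
gripper_width: 0.698
```

Emit:
move_arm(
  series=[
    [[0, 0, 0, 0, 0, -0.02, 0.7], [0, 0, 0, 0, 0, 0, 0.4], [0, 0, 0, 0, 0, 0, 0.2], [0, 0, 0, 0, 0, 0, 0], [0, 0, 0, 0, 0, 0, 0], [0, 0, 0, 0, 0, 0, 0], [0, 0, 0, 0, 0, 0, 0]],
  ],
)

```text
time_s: 32.22
tcp_pos: [0.4449, -0.0601, 0.0868]
ee_rot: [[0.003, -0.998, 0.06], [0.0, 0.06, 0.998], [-1.0, -0.003, 0.0]]
wrist_force: [0.0, 0.8, -0.3]
gripper_width: 0.492
```

Emit:
move_arm(
  series=[
    [[0, 0, 0, 0, 0, 0.3, 0], [0, 0, 0, 0, 0, 0.5, 0], [0, 0, 0, 0, 0, 0.5, 0], [0, 0, 0, 0.5, 0.27, 0.2, 0], [0, 0, 0, 0.6, 0.32, 0, 0], [0, 0, 0, 0.6, 0.32, 0, 0], [0, 0, 0, 0.6, 0.32, 0, 0], [0, 0, 0, 0.6, 0.32, 0, 0], [0, 0, 0, 0.6, 0.32, 0, 0], [0, 0, 0, 0.2, 0.12, 0, 0], [0, 0, 0, 0, 0, 0, 0], [0, 0, 0, 0, 0, 0, 0], [0, 0, 0, 0, 0, 0, 0]],
  ],
)

```text
time_s: 33.85
tcp_pos: [0.6685, 0.0619, 0.1765]
ee_rot: [[-0.006, -0.998, 0.063], [-0.0, 0.063, 0.998], [-1.0, 0.006, -0.001]]
wrist_force: [0.2, -0.5, -1.3]
gripper_width: 0.5
```

```bash
python3 wr.py wh2 wheel
```

```text
t 33.85 tcp [0.6685 0.0619 0.1765] yaw 176.40988838232465 grip 0.4995502834679459 F [ 0.2 -0.5 -1.3]
wheel all 0.97 [322. 279.] 5126 [0.6666 0.0538 0.1202] ztop 0.1265 [666.7  91.7] [126.8  65.1] 85.9
wheel z>.031 0.97 [322. 279.] 5049 [0.6665 0.053  0.1219] ztop 0.1265 [666.1  55.6] [55.2 40.8] 67.1
wheel all 0.74 [304. 148.] 29117 [ 0.668  -0.0094  0.0125] ztop 0.0157 [668.4  -0. ] [181.1  88.9] 85.8
wheel z>.031 0.74 [304. 148.] 101 [0.6738 0.0183 0.0901] ztop 0.0157 [672.2 -12.6] [ 49.3 133.9] 2.4
```

View pics/w_wh2.png

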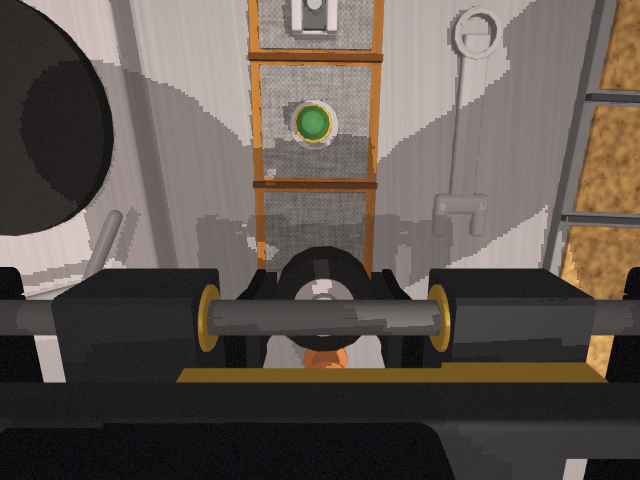

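The wheel is held level at (323,300) and the lamp stands in its bay at (313,123). Before lowering the gripper body I check the turntable's height.

Run:
```python
import numpy as np
W=np.load("top.npz")["W"]
m=(abs(W[...,1]-.06)<.08)&(W[...,0]>.72)&(W[...,0]<.85)&(W[...,2]>.02)
P=W[m];print(len(P))
for a in np.arange(.72,.85,.01):
    Q=P[(P[:,0]>=a)&(P[:,0]<a+.01)]
    if len(Q):print(round(a,2),len(Q),np.percentile(Q[:,2],99))
```

```text
4128
0.77 143 0.030625873742059505
0.78 695 0.05321940997860983
0.79 649 0.059653463258625625
0.8 582 0.06355388094833693
0.81 511 0.06461733242869619
0.82 514 0.06499628932840616
0.83 526 0.06588805014867147
0.84 508 0.06672758386739876
```

Emit:
move_arm(
  series=[
    [[0, -0.04, 0, 0.08, 0.01, -0.1, 0], [0, 0, 0, 0, 0, -0.3, 0], [0, 0, 0, 0, 0, -0.4, 0], [0, 0, 0, 0, 0, -0.35, 0], [0, 0, 0, 0, 0, 0, 0], [0, 0, 0, 0, 0, 0, 0]],
  ],
)

```text
time_s: 34.7
tcp_pos: [0.6721, 0.0617, 0.1022]
ee_rot: [[-0.002, -0.998, 0.064], [-0.001, 0.064, 0.998], [-1.0, 0.002, -0.001]]
wrist_force: [-0.5, 0.0, -0.7]
gripper_width: 0.498
```

Emit:
move_arm(
  series=[
    [[0, 0, 0, 0.02, 0.02, -0.16, 0], [0, 0, 0, 0, 0, 0, 0], [0, 0, 0, 0, 0, 0, 0]],
  ],
)

```text
time_s: 35.08
tcp_pos: [0.6742, 0.0632, 0.0936]
ee_rot: [[0.001, -0.998, 0.063], [0.0, 0.063, 0.998], [-1.0, -0.001, 0.0]]
wrist_force: [-0.5, -0.1, -0.8]
gripper_width: 0.499
```

Emit:
move_arm(
  series=[
    [[0, 0, 0, 0, 0, -0.1, 0], [0, 0, 0, 0, 0, 0, 0], [0, 0, 0, 0, 0, 0, 0]],
  ],
)

```text
time_s: 35.45
tcp_pos: [0.6745, 0.0633, 0.0878]
ee_rot: [[0.002, -0.998, 0.063], [0.001, 0.063, 0.998], [-1.0, -0.002, 0.001]]
wrist_force: [0.4, -0.0, -0.7]
gripper_width: 0.493
```

Next: lower the last millimetre, release, lift, and retreat so the cameras can see the rack.

Emit:
move_arm(
  series=[
    [[0, 0, 0, 0, 0, -0.015, 0], [0, 0, 0, 0, 0, 0, 0.7], [0, 0, 0, 0, 0, 0, 0.7], [0, 0, 0, 0, 0, 0, 0.7], [0, 0, 0, 0, 0, 0, 0.7], [0, 0, 0, 0, 0, 0.3, 0.7], [0, 0, 0, 0, 0, 0.5, 0.7], [0, 0, 0, 0, 0, 0.6, 0.7], [0, 0, 0, 0, 0, 0.6, 0.7], [0, 0, 0, -0.3, 0.5, 0.3, 0.7], [0, 0, 0, -0.3, 0.6, 0, 0.7], [0, 0, 0, -0.3, 0.6, 0, 0.7], [0, 0, 0, -0.3, 0.6, 0, 0.7], [0, 0, 0, -0.3, 0.6, 0, 0.7], [0, 0, 0, -0.3, 0.6, 0, 0.7], [0, 0, 0, 0, 0.3, 0, 0.7], [0, 0, 0, 0, 0, 0, 0.7], [0, 0, 0, 0, 0, 0, 0.7]],
  ],
)

```text
time_s: 37.7
tcp_pos: [0.5655, 0.2964, 0.2489]
ee_rot: [[0.024, -0.998, 0.064], [0.009, 0.064, 0.998], [-1.0, -0.023, 0.011]]
wrist_force: [-0.5, 0.5, -0.0]
gripper_width: 0.699
```

```bash
python3 chk.py 4 cartridge slide lamp wheel
```

```text
top cartridge 0.69 [382. 121.] ztop 0.038 [ 657.2 -176.4] [46.4 18.8] 86.0 rack x,y mm [   0.2 -120. ]
top slide 0.93 [329. 126.] ztop 0.038 [662.1 -97.5] [59.4 27.5] 86.4 rack x,y mm [ -0.8 -41. ]
top lamp 0.79 [287. 359.] ztop 0.046 [348.7  43.5] [18.1 18.5] 15.2 rack x,y mm [-323.8   76.5]
top lamp 0.68 [338. 344.] ztop 0.046 [350.8 -35.8] [18.3 18.1] 49.5 rack x,y mm [-315.8   -2.5]
top lamp 0.55 [275. 137.] ztop 0.06 [665.8 -17.4] [15.8 21. ] 4.8 rack x,y mm [-3.  39.2]
top wheel 0.94 [226. 145.] ztop 0.039 [673.8  61.5] [42.1 42.2] 70.1 rack x,y mm [ -0.8 118.4]
scene cartridge 0.96 [280. 356.] ztop 0.04 [ 660.2 -173.2] [46.3 19.9] 84.9 rack x,y mm [   2.9 -116.6]
scene slide 0.85 [334. 331.] ztop 0.039 [664.8 -94.7] [60.2 28.3] 85.6 rack x,y mm [  1.8 -38. ]
scene lamp 0.7 [264. 186.] ztop 0.047 [357.2 -35.5] [18.6 14. ] 67.7 rack x,y mm [-309.4   -1.7]
scene lamp 0.67 [388. 303.] ztop 0.062 [673.  -16.4] [19.4 17.5] 74.9 rack x,y mm [ 4.1 40.7]
scene lamp 0.61 [302. 168.] ztop 0.047 [353.1  45.4] [20.8 15.7] 71.1 rack x,y mm [-319.5   78.7]
scene wheel 0.87 [439. 281.] ztop 0.04 [676.9  64.7] [43.3 43.7] 19.8 rack x,y mm [  2.  121.9]
```

View pics/top_4.png

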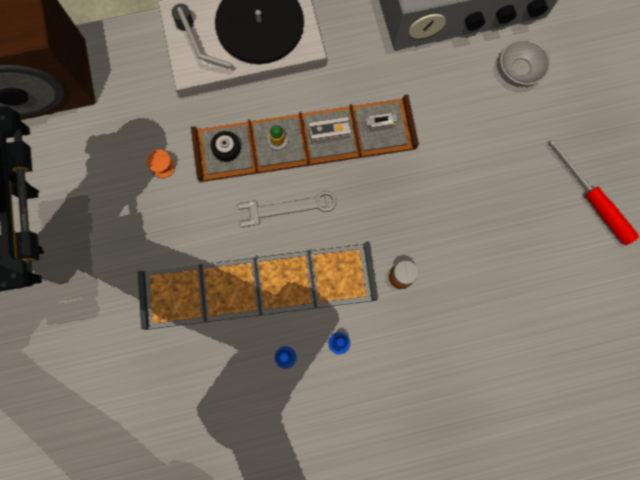

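View pics/scene_4.png

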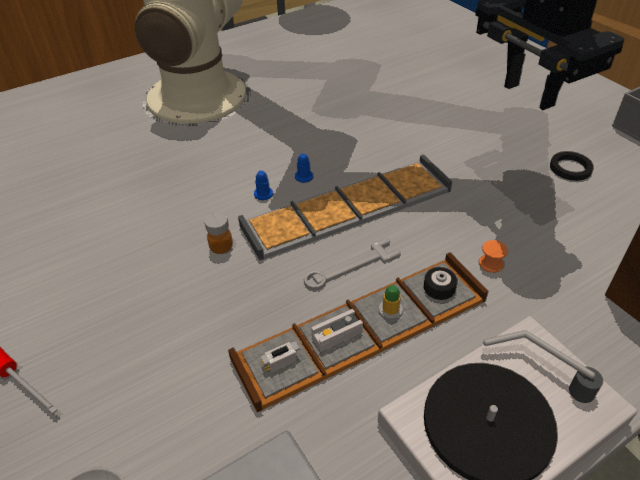

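The top view shows, left to right on the wooden rack: wheel (226,146), lamp (277,137), slide (330,128) and cartridge (381,120). All four are upright and centred, and the arm is clear of everything, so I hand the job in.

```bash
python3 -c "
from station import r
print(r.finish_job(), r.sense()['time_s'])"
```

```text
the job is handed in; nothing more can be done
the job is handed in; nothing more can be done
```

I moved all four parts to the wooden rack in reverse order, let each one go, and handed the job in after about 38 s of the 106 s allowed. From the robot's left they now stand as wheel, lamp, slide and cartridge. On the grey rack they lay as cartridge, slide, lamp and wheel.

**Last checks:** I measured each part against the rack frame I had fitted to the pads, using both fixed cameras. Every reading was within about 5 mm of its bay centre, against the 15 mm allowed. The heights of their tops match parts standing upright on the pads, and the pictures agree. The gripper was well clear of everything, and the two blue look-alike lamps were not touched.

**Disagreements:** The two cameras differ from each other by about 3 mm, and by up to 7 mm for the lamp in x. For the lamp, each camera sees only the near side of the jewel, which explains most of it. On closing, the jaws read about 0.5 to 1 mm less than the given part widths. Nothing failed during the job.

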